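# Press the core out of a scrap casing on the two-stage hand press

## Task

Set the windowed white plastic shell, with the brown core still inside it, down into the nest of the grey hand press so that it sits fully on the nest floor, and let go of it. Then push the press's plunger gently straight down with the closed gripper, past its soft first stop and on to the firm second stop so that the ram drives the core part-way out onto the ledge, stay there for half a second, and let the plunger come all the way up again. Never lean on the press with more than 22 N, and leave the flat case and the round can where they are.

Things in the scene. Friction and masses are not known exactly. Their poses are not given: they have to be found in the camera images.
- shell_mid (a point): centre of the loose white plastic shell, a tube 46 mm wide (x), 60 mm long (y, tube axis), 44 mm high (z), both ends open, floor 4.5 mm; the brown core shows through a 22 by 40 mm window in its top. The point is 22 mm above its underside. Either end may face the ram. About 0.2 kg with its core; grip it across its width and carry it level.
- core_mid (a point): centre of the dark brown core, a loose block 36 mm (x) by 50 mm (y) by 34 mm (z) lying inside the shell; it slides lengthwise out of either open end.
- nest (a point): centre of the press's nest floor, 10 mm above the table. z up; y is the way the ram pushes. The shell's place is 65 mm (y) by 51 mm (x), 2.5 mm play each side, its guides flaring outwards above 6 mm height: four corner guides at x = +-25.5, y = +-19 to 32 mm (free between for fingers), an end stop at y = -32.5 mm, all 16 mm high; a catch ledge at y = +33 to +97 mm, 50 mm wide, 3.5 mm high.
- column (a point): point on the plunger's axis at the housing's top (grey block 56 by 75 mm, 44 mm high), 105 mm from the nest towards -y. Above it a steel stem carries a flat round dark head, 36 mm across, 12 mm thick, that moves straight down when pressed. The head's top is 34 to 48 mm above this point: a screw sets it, it differs each time and is not reported; find it by touch or sight.
- press: the fixed grey steel hand press itself, 100 mm by 250 mm; origin under the nest on the table, axes as nest. The plunger and the ram (a steel rod 14 mm thick, 31.5 mm above the table, its end 2.5 mm short of the shell's place) are carried by it.
- shell: the same shell; origin at the centre of its underside, axes as shell_mid.
- plunger_first (a joint): travel of the plunger's soft first stage, 0 (up) to 0.012 m (first stop); spring 2.5 N rising to 4.3 N. It only takes up slack: the ram does not move yet. Springs back.
- plunger_second (a joint): further travel of the firm second stage, 0 to 0.006 m (second stop); it starts to move at about 6.5 N and needs 9.5 to 14 N to reach the second stop, beyond which only a stiff rubber buffer gives (from 14 N, 4 N per mm, 3 mm). The ram goes 4.5 mm per mm of this stage and drives the core out about 17 mm. Springs back.
- flat_case_mid (a point): centre of a loose flat white case 50 mm (x) by 85 mm (y) by 24 mm high, without a window: a bystander.
- round_can_mid (a point): centre of a loose upright round aluminium can, 40 mm across and 45 mm high: a bystander.
Mind the look-alikes: they are no part of the job. Leave any pink look-alike of the part that bears core_mid alone.

How it is judged:
By the outcome, as a careful person would: the job done as asked, in the order asked, and still so for the second after the job is handed in, with the robot touching nothing.
It also fails if it takes over 58 s, if anything falls off the work surface, if the arm or the gripper's body presses on something with over 40 N, if the wrist force passes 120 N, or if a joint passes its speed limit or range.

## Robot

A 6-joint arm with a two-finger parallel gripper is mounted at the origin on the work surface. World frame = base frame: x ahead of the robot, y to its left, z up, the work surface at z = 0. Lengths are in m, angles in rad, forces in N, time in s.
With the tool pointing down it reaches from about 0.275 to 0.975 m from the base axis. Payload 8.4 kg.
Tool frame: the origin (TCP) lies at the very end of the fingers, on their centre line; the grasp point (between the pads) lies 19 mm behind it; x points along the fingers, z is the direction in which the jaws open and shut, and the axes are right-handed (so a half turn about x gives the same grasp; the last joint's range is limited). The gripper opens to 92 mm and grips with 3 to 60 N. Pads are 20 mm wide; open, the fingers measure 128 mm over their backs; the gripper's body (75 mm by 189 mm) begins 69 mm behind the grasp point.
Start: joints at [-1.235, 0.353, 1.633, -0, 1.155, -0.002], TCP at [0.207, -0.59, 0.215] pointing down, gripper open.
Joint ranges: [-2.63, 2.63], [-0.92, 2.1], [0.06, 2.66], [-1.3, 4.44], [0, 2.69], [-3.02, 3.02]. Speed limits (rad/s): [2.22, 2.22, 2.79, 3.14, 3.14, 3.14].

## Interface

Orientations are given as a unit quaternion [w, x, y, z].
In Python, from cell import manip, vision, job, nets gives the robot as it stands. The module is installed in compiled form; this text tells all that it offers.
- The arm moves only by the shell command python3 -m inch 'ROWS' [FORCE]. ROWS is JSON, a list of rows, each a list of 7 numbers: the shift along the tool's x, y, z as a fraction of full scale, then the turn, a rotation vector about the tool's x, y, z as a fraction of full scale, then the closure, from -1 (fully open) to 1 (shut). In form: [[dx, dy, dz, wx, wy, wz, grip], ...]. A call has exactly 5 rows; each row shifts and turns the commanded pose from where the row before left it, along the tool's axes as they then stand; what a row does not reach is not made up. Full scale, the value 1, is 30 mm for a shift and 0.1 rad for a turn. A row lasts 1/8 s, in which the tool goes at most 62.5 mm and 10.7 degrees, less where a joint would pass 70% of its speed; a pose out of reach is approached as far as the arm can. A call with a number of a shift or a turn outside -1 to 1 is refused whole. A call with a gripper value outside its range is refused whole. The fingers move at their own pace and stop on an object; FORCE is the grip in N (left out, the last holds). Time passes only in rows, so rows that do not move let the fingers close, or fill a call up. It gives the time, the measured TCP pose, the force and the opening at its end, in the units of the state.
- manip.observe(): the state, without advancing time (a new reading comes with each control period).
- vision.snapshot(name): name is "scene" or "top" or "wrist"; returns a dict with "frame" (400x640x3 uint8, red, green, blue), "mtx" (3x3 intrinsics, pixels), "D" ([k1, k2, p1, p2, k3] as OpenCV has them; the pictures are not rectified), "extrinsics" (4x4, takes a point from camera to world coordinates). Camera axes: x right, y up, looking along -z (the intrinsics and any distortion apply to the point x, -y, -z); pixel columns grow to the right and rows downward; lengths in m; the calibration is good to about 2 mm. A picture is of the moment at which its call begins. There is no depth.
- job.close_job(): hands the job in, once; it reports no verdict.
Trained networks look in the newest picture that a camera, given by its name, has taken for a name from the list of things; names that differ only in an ending like _2 or _b are one class to them, and where a whole thing is asked for, a point or a joint stands for the part that bears it (a point fixed in the world has none). Each returns a list of dicts, best first, with "confidence" (0 to 1); they miss things now and then, are a little off and sometimes report something else, mostly with a low value. They report only what shows in the picture. A call takes as long as a camera call. They do not tell look-alikes from the thing itself.
- nets.look_for(camera, name): "bbox" ([left, top, right, bottom] in pixels, round what is visible of it).
- nets.silhouettes(camera, name): "pixels" (400x640 bool, what is visible of it) and "bbox" ([left, top, right, bottom] in pixels, round what is visible of it).
The state is a dict: "time_s": time; "joint_pos": joint angles; "qd": joint speeds; "joint_efforts": joint torques, N m; "eef_pos": TCP position; "orientation": TCP orientation; "contact_force": force on the tool from outside, world axes, zero at the start; "torque": the same for the moment, N m; "width": finger opening in m.
Only numpy, scipy, OpenCV 4.12 (cv2) and the standard library are available. Lean on these libraries where they do the work, as an engineer would, in place of code of your own. Each camera call takes 0.05 s, during which the arm holds its last target.

## Working session

There is one attempt and no reset: what is moved stays moved. The work goes in short steps, Python scripts to look and compute and a shell command to move; the robot and the scene stay as the last step left them, time stands still between calls to the robot, and variables do not carry over. Pictures are saved under pics/ and viewed, and the job is handed in when it is done.

```bash
mkdir -p pics; ls
python3 - <<'E'
from cell import manip, vision, job, nets
import cv2, numpy as np
s=manip.observe(); print(s)
for n in ["scene","top","wrist"]:
    d=vision.snapshot(n); cv2.imwrite(f"pics/{n}0.png",d["frame"][:,:,::-1])
    print(n,d["mtx"].tolist(),np.array(d["D"]).tolist(),np.round(d["extrinsics"],4).tolist())
    for nm in ["shell_mid","core_mid","nest","column","press","flat_case_mid","round_can_mid","plunger_first"]:
        try: print(nm,[(np.round(r["bbox"]).tolist(),round(r["confidence"],2)) for r in nets.look_for(n,nm)])
        except Exception as e: print(nm,e)
print(manip.observe()["time_s"])
E
```

```text
pics
{'time_s': 0.0, 'joint_pos': array([-1.23540819e+00,  3.53648001e-01,  1.63418020e+00,  1.83233983e-05,
        1.15521271e+00, -2.41210663e-03]), 'qd': array([ 0.00060901, -0.00217526,  0.00100341, -0.00201322, -0.00060233,
        0.00181716]), 'joint_efforts': array([-7.37983191e-04, -5.93843400e+01, -3.34219980e+01,  6.95938105e-02,
        2.35232298e-02, -1.70741046e-04]), 'eef_pos': array([ 0.20695617, -0.58917672,  0.21384409]), 'orientation': array([ 0.57651895,  0.40913993,  0.57734619, -0.40853616]), 'contact_force': array([ 0.16287209, -0.02536619,  0.15391815]), 'torque': array([ 0.00348164,  0.00935205, -0.00081402]), 'width': 0.09207642473811423}
scene [[407.345784202236, 0.0, 319.1740505850392], [0.0, 407.345784202236, 208.43714746668527], [0.0, 0.0, 1.0]] [-0.02035808618640448, 0.0, 0.0, 0.0, 0.0] [[0.8442, -0.2909, 0.4502, 0.8085], [0.5359, 0.4706, -0.701, -0.5821], [-0.0079, 0.833, 0.5532, 0.4787], [0.0, 0.0, 0.0, 1.0]]
shell_mid [([272.0, 222.0, 305.0, 263.0], 0.71)]
core_mid [([274.0, 227.0, 300.0, 259.0], 0.94), ([242.0, 199.0, 272.0, 227.0], 0.8), ([290.0,
[... 1001 characters left out ...]
, 197.0], 0.65)]
column [([168.0, 144.0, 298.0, 228.0], 0.64)]
press [([168.0, 148.0, 298.0, 224.0], 0.9)]
flat_case_mid [([379.0, 137.0, 421.0, 165.0], 0.63)]
round_can_mid [([441.0, 207.0, 470.0, 233.0], 0.59)]
plunger_first [([258.0, 178.0, 276.0, 199.0], 0.55), ([379.0, 137.0, 423.0, 164.0], 0.42)]
wrist [[297.93099150489024, 0.0, 320.84043556126124], [0.0, 297.93099150489024, 194.68006682357756], [0.0, 0.0, 1.0]] [0.0010672616518873858, 0.0, 0.0, 0.0, 0.0] [[0.3308, 0.9029, 0.2745, 0.2845], [-0.9437, 0.3163, 0.097, -0.5628], [0.0008, -0.2911, 0.9567, 0.3842], [0.0, 0.0, 0.0, 1.0]]
shell_mid []
core_mid []
nest []
column []
press []
flat_case_mid []
round_can_mid []
plunger_first []
1.35
```

View pics/scene0.png

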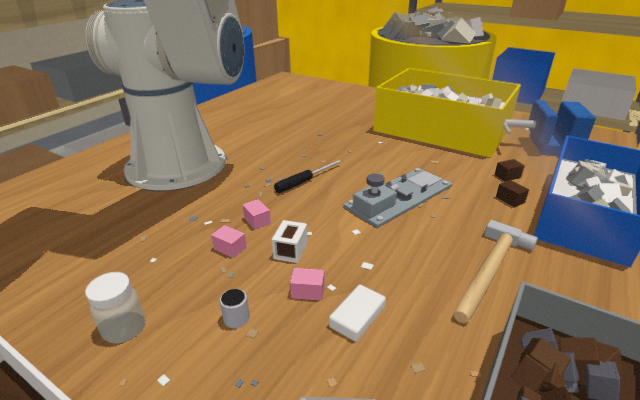

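View pics/top0.png

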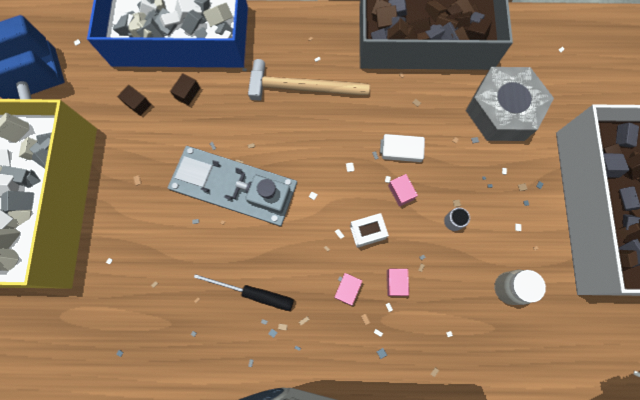

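Run:
```python
import cv2
a=cv2.imread('pics/scene0.png')[150:350,200:460]; cv2.imwrite('pics/scene0c.png',cv2.resize(a,None,fx=3,fy=3,interpolation=2))
a=cv2.imread('pics/top0.png')[120:310,340:490]; cv2.imwrite('pics/top0c.png',cv2.resize(a,None,fx=3,fy=3,interpolation=2))
a=cv2.imread('pics/top0.png')[135:240,155:310]; cv2.imwrite('pics/top0d.png',cv2.resize(a,None,fx=5,fy=5,interpolation=2))
```

```text
(no output)
```

View pics/scene0c.png

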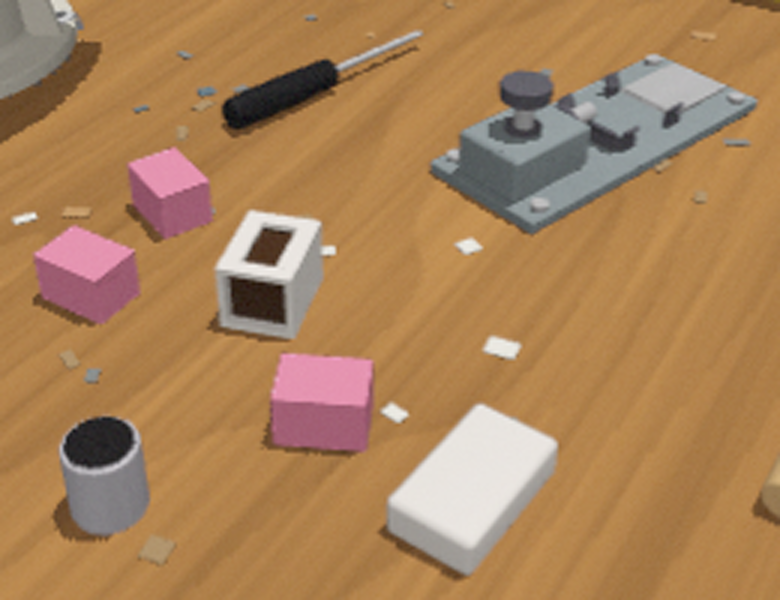

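View pics/top0c.png

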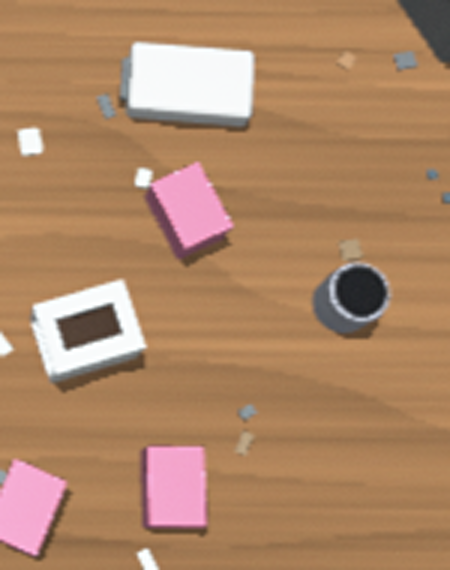

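View pics/top0d.png

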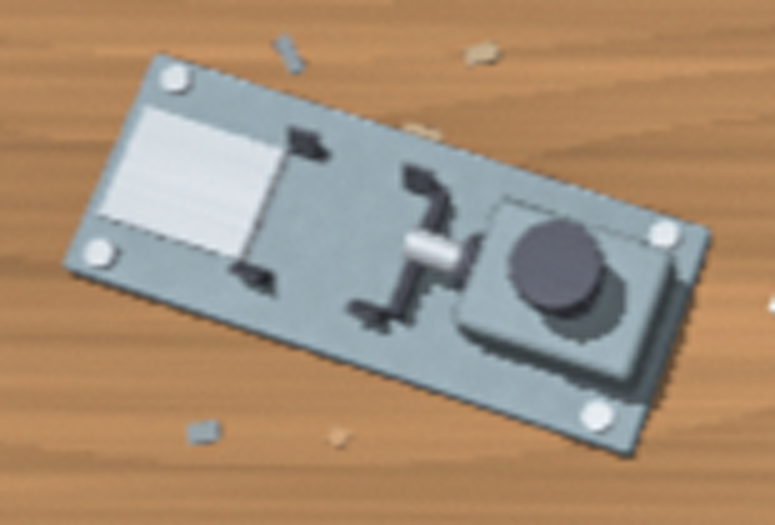

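```bash
cat > h.py <<'E'
from cell import manip, vision, job, nets
import cv2, numpy as np, json
from scipy.spatial.transform import Rotation as R
from scipy.optimize import least_squares
def ray(d,px,z):
    K=np.array(d["mtx"]);T=np.array(d["extrinsics"])
    u=cv2.undistortPoints(np.array(px,float).reshape(-1,1,2),K,np.array(d["D"],float)).reshape(-1,2)
    c=np.c_[u[:,0],-u[:,1],-np.ones(len(u))]@T[:3,:3].T
    o=T[:3,3]; s=(np.asarray(z)-o[2])/c[:,2]
    return o+c*s[:,None]
def proj(d,P):
    K=np.array(d["mtx"]);T=np.array(d["extrinsics"])
    q=(np.asarray(P,float)-T[:3,3])@T[:3,:3]; q=q*[1,-1,-1]
    return cv2.projectPoints(q.reshape(-1,1,3),np.zeros(3),np.zeros(3),K,np.array(d["D"],float))[0].reshape(-1,2)
def snap(n,f):
    d=vision.snapshot(n); cv2.imwrite(f"pics/{f}.png",d["frame"][:,:,::-1])
    np.savez(f"pics/{f}.npz",**{k:np.array(v) for k,v in d.items()}); return d
def tool():
    s=manip.observe(); q=s["orientation"]; return s,R.from_quat([q[1],q[2],q[3],q[0]])
E
python3 - <<'E'
from h import *
t=snap("top","top1"); s=snap("scene","scene1"); snap("wrist","wrist1")
def crop(px,ox,oy,k): return np.array(px)/k+[ox,oy]
sh=crop([(33,303),(125,280),(144,350),(50,378)],340,120,3)-1/3
P=ray(t,sh,.044); print("shell top",P.round(4).tolist(),np.linalg.norm(np.roll(P,-1,0)-P,axis=1),P.mean(0))
pr=crop([(157,55),(712,232),(632,455),(65,268)],155,135,5)
P=ray(t,pr,.010); print("press",P.round(4).tolist(),np.linalg.norm(np.roll(P,-1,0)-P,axis=1),P.mean(0))
print(manip.observe()["time_s"])
# scene
sc=crop([(263,212),(322,222),(293,277),(218,270)],200,150,3)
P=ray(s,sc,.044); print("shell top sc",P.round(4).tolist(),np.linalg.norm(np.roll(P,-1,0)-P,axis=1),P.mean(0))
pr=crop([(430,167),(530,230),(757,103),(655,55)],200,150,3)
P=ray(s,pr,.010); print("press sc",P.round(4).tolist(),np.linalg.norm(np.roll(P,-1,0)-P,axis=1),P.mean(0))
st,r=tool(); print(r.as_matrix().round(3).tolist())
E
```

```text
shell top [[0.4633, -0.0888, 0.044], [0.4792, -0.1483, 0.044], [0.4336, -0.1595, 0.044], [0.415, -0.0995, 0.044]] [0.06159603 0.0469265  0.06287386 0.04952914] [ 0.44779197 -0.12401456  0.044     ]
press [[0.6265, 0.2556, 0.01], [0.5514, 0.019, 0.01], [0.4576, 0.0484, 0.01], [0.5328, 0.2848, 0.01]] [0.24827411 0.09830609 0.24803359 0.09817471] [0.54208252 0.15195338 0.01      ]
1.5
shell top sc [[0.4271, -0.0964, 0.044], [0.4639, -0.086, 0.044], [0.4797, -0.1395, 0.044], [0.4392, -0.157, 0.044]] [0.03820773 0.05574185 0.0441306  0.06177678] [ 0.45247199 -0.11975294  0.044     ]
press sc [[0.4646, 0.0473, 0.01], [0.5566, 0.0164, 0.01], [0.6319, 0.255, 0.01], [0.5379, 0.2879, 0.01]] [0.09704196 0.25013526 0.09953218 0.25148639] [0.54774169 0.15164516 0.01      ]
[[-0.0, 0.943, 0.331], [0.0, 0.331, -0.943], [-1.0, 0.0, -0.0]]
```

View pics/wrist1.png

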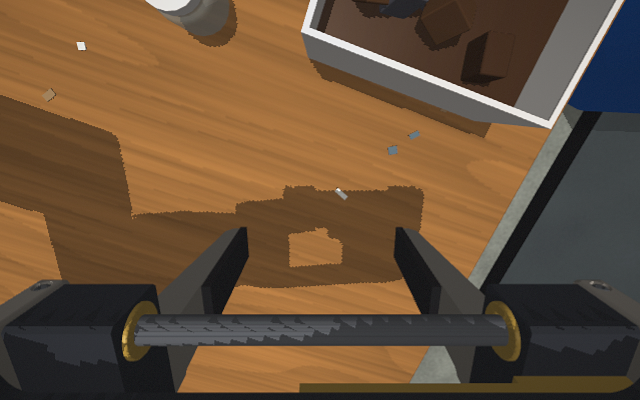

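I choose the windowed shell at top pixel (369,230) and scene pixel (288,242). The things it could be confused with:
- The flat case at top (403,148), which has no window.
- Three pink blocks at top (403,190), (349,289) and (399,282).
- Brown blocks at top (134,99) and (185,88), lying away from the job.

The crop shows white walls, a window and a brown core, which matches the description. The press sits at top (232,187), with the plunger head at (266,188).

I'll turn the tool in place first.

```bash
python3 -m inch '[[0,0,0,-1,0,0,-1],[0,0,0,-1,0,0,-1],[0,0,0,-1,0,0,-1],[0,0,0,-1,0,0,-1],[0,0,0,-1,0,0,-1]]'
```

```text
time_s: 2.12
eef_pos: [0.2071, -0.5897, 0.2146]
orientation: [0.661, 0.252, 0.661, -0.252]
contact_force: [0.3, -1.0, 0.1]
width: 0.092
```

```bash
python3 -m inch '[[0,0,0,-1,0,0,-1],[0,0,0,-1,0,0,-1],[0,0,0,-1,0,0,-1],[0,0,0,-1,0,0,-1],[0,0,0,-1,0,0,-1]]'
python3 -m inch '[[0,0,0,-1,0,0,-1],[0,0,0,-1,0,0,-1],[0,0,0,-1,0,0,-1],[0,0,0,-1,0,0,-1],[0,0,0,-1,0,0,-1]]'
python3 -m inch '[[0,0.91,1,0,0,0,-1],[0,0.91,1,0,0,0,-1],[0,0.91,1,0,0,0,-1],[0,0.91,1,0,0,0,-1],[0,0.91,1,0,0,0,-1]]'
python3 -m inch '[[0,0.91,1,0,0,0,-1],[0,0.91,1,0,0,0,-1],[0,0.91,1,0,0,0,-1],[0,0.91,1,0,0,0,-1],[0,0.91,1,0,0,0,-1]]'
```

```text
time_s: 2.75
eef_pos: [0.2071, -0.5897, 0.2146]
orientation: [0.702, 0.081, 0.702, -0.081]
contact_force: [-0.2, -1.1, 0.6]
width: 0.0917
time_s: 3.38
eef_pos: [0.2071, -0.5897, 0.2146]
orientation: [0.701, -0.095, 0.701, 0.095]
contact_force: [0.5, 0.6, 0.7]
width: 0.0919
time_s: 4.0
eef_pos: [0.3164, -0.4174, 0.2147]
orientation: [0.701, -0.094, 0.701, 0.094]
contact_force: [0.1, -0.3, -0.4]
width: 0.0919
time_s: 4.62
eef_pos: [0.4252, -0.2461, 0.2148]
orientation: [0.701, -0.094, 0.701, 0.094]
contact_force: [0.6, -0.0, 0.6]
width: 0.0918
```

```bash
python3 -m inch '[[0,0.91,1,0,0,0,-1],[0,0.91,0.9,0,0,0,-1],[0,0,0,0,0,0,-1],[0,0,0,0,0,0,-1],[0,0,0,0,0,0,-1]]'
python3 - <<'E'
from h import *
d=snap("wrist","w2"); s,r=tool(); print(s["eef_pos"],r.as_matrix().round(4).tolist(),s["joint_pos"].round(3), s["contact_force"])
print([(x["bbox"],x["confidence"]) for x in nets.look_for("wrist","shell_mid")])
E
```

```text
time_s: 5.25
eef_pos: [0.4646, -0.1803, 0.2146]
orientation: [0.701, -0.094, 0.701, 0.094]
contact_force: [0.0, 0.1, -0.8]
width: 0.0921
[ 0.46462847 -0.18031755  0.21460213] [[-0.0001, -0.2626, 0.9649], [-0.0001, 0.9649, 0.2626], [-1.0, -0.0001, -0.0001]] [-0.373  0.155  1.899 -0.     1.088 -0.639] [ 0.07073902 -0.53260393 -0.04999971]
[([298.8, 95.4, 342.9, 152.5], 0.62)]
```

View pics/w2.png

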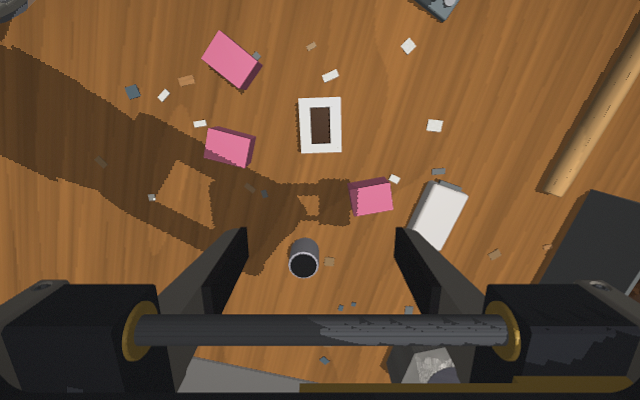

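Run:
```python
from h import *
d=dict(np.load("pics/w2.npz"))
f=d["frame"]; a=f[75:175,270:370,::-1]; cv2.imwrite("pics/w2c.png",cv2.resize(a,None,fx=6,fy=6,interpolation=2))
m=(f.min(2)>225).astype(np.uint8); m[:85]=0;m[165:]=0;m[:,:285]=0;m[:,355:]=0
c=max(cv2.findContours(m,0,1)[0],key=cv2.contourArea); r=cv2.minAreaRect(c); print(r)
b=cv2.boxPoints(r); P=ray(d,b,.044); print(P.round(4).tolist(),np.linalg.norm(np.roll(P,-1,0)-P,axis=1),P.mean(0))
```

```text
((306.5, 151.5), (9.0, 1.0), 0.0)
[[0.4353, -0.1577, 0.044], [0.435, -0.1565, 0.044], [0.4449, -0.1538, 0.044], [0.4452, -0.155, 0.044]] [0.00114466 0.01028478 0.00114447 0.01029485] [ 0.44012109 -0.15575128  0.044     ]
```

View pics/w2c.png

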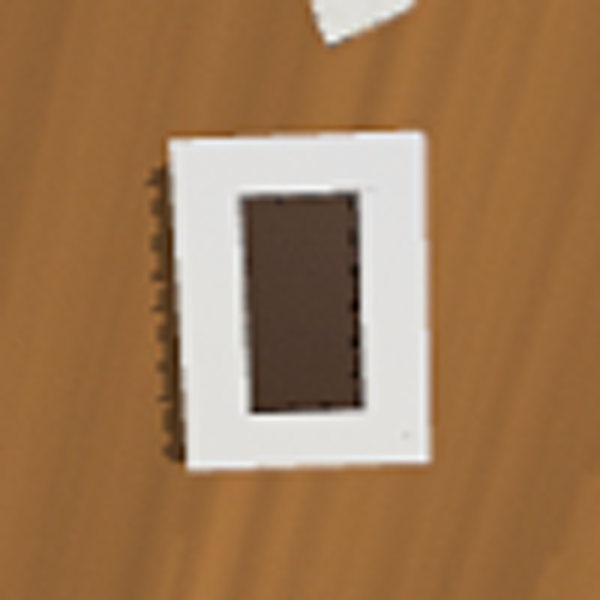

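Run:
```python
from h import *
d=dict(np.load("pics/w2.npz"))
for q in ([(168,138),(425,131),(432,462),(186,468)],[(242,195),(358,191),(365,409),(249,412)]):
    b=np.array(q)/6+[270,75]-.4
    P=ray(d,b,.044); e=np.roll(P,-1,0)-P
    print(P.round(4).tolist(),np.linalg.norm(e,axis=1).round(4),P.mean(0), np.degrees(np.arctan2(e[:,1],e[:,0])).round(1))
T=d["extrinsics"]; print(T.round(4).tolist())
```

```text
[[0.4162, -0.1015, 0.044], [0.4608, -0.0882, 0.044], [0.4789, -0.1453, 0.044], [0.4339, -0.1587, 0.044]] [0.0465 0.06   0.0469 0.0599] [ 0.44744348 -0.1234454   0.044     ] [  16.7  -72.4 -163.4  107.2]
[[0.4316, -0.1076, 0.044], [0.4519, -0.1014, 0.044], [0.4638, -0.139, 0.044], [0.4428, -0.1453, 0.044]] [0.0212 0.0395 0.0219 0.0394] [ 0.44754764 -0.1233296   0.044     ] [  17.1  -72.4 -163.3  106.5]
[[0.965, -0.2513, -0.075, 0.4428], [0.2623, 0.9231, 0.2811, -0.1013], [-0.0014, -0.2909, 0.9567, 0.3842], [0.0, 0.0, 0.0, 1.0]]
```

```bash
python3 -m inch '[[0,0,0,-0.35,0,0,-1],[0,1,0,0,0,0,-1],[0,0.98,0.02,0,0,0,-1],[1,0,0,0,0,0,-1],[1,0,0,0,0,0,-1]]'
python3 -m inch '[[1,0,0,0,0,0,-0.6],[1,0,0,0,0,0,-0.6],[0.5,0,0,0,0,0,-0.6],[0,0,0,0,0,0,-0.6],[0,0,0,0,0,0,-0.6]]'
python3 - <<'E'
from h import *
d=snap("wrist","w3"); s,r=tool(); print(s["eef_pos"],r.as_matrix().round(4).tolist(), s["contact_force"],s["width"])
snap("scene","s3")
E
```

```text
time_s: 5.98
eef_pos: [0.4483, -0.1226, 0.1544]
orientation: [0.699, -0.107, 0.698, 0.107]
contact_force: [0.4, -0.5, -0.3]
width: 0.0916
time_s: 6.6
eef_pos: [0.4486, -0.1228, 0.0804]
orientation: [0.699, -0.107, 0.699, 0.106]
contact_force: [0.1, -0.9, -0.2]
width: 0.0734
[ 0.44875609 -0.12289333  0.08057479] [[0.0017, -0.2975, 0.9547], [-0.0005, 0.9547, 0.2976], [-1.0, -0.0009, 0.0014]] [ 0.56375723 -0.47421034  0.18981123] 0.0732898277789394
```

View pics/w3.png

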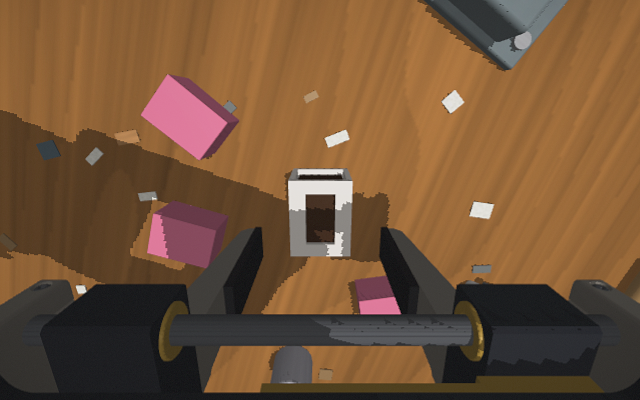

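```bash
python3 -m inch '[[0.9,0,-0.02,0,0,0,-0.6],[0.8,0,0,0,0,0,-0.6],[0.5,0,0,0,0,0,-0.6],[0.22,0,0,0,0,0,-0.6],[0,0,0,0,0,0,-0.6]]'
python3 -m inch '[[0,0,0,0,0,0,0.6],[0,0,0,0,0,0,1],[0,0,0,0,0,0,1],[0,0,0,0,0,0,1],[0,0,0,0,0,0,1]]' 20
```

```text
time_s: 7.32
eef_pos: [0.4475, -0.1228, 0.0071]
orientation: [0.699, -0.106, 0.699, 0.106]
contact_force: [0.4, 0.0, -0.3]
width: 0.0736
time_s: 7.95
eef_pos: [0.4477, -0.1229, 0.0074]
orientation: [0.699, -0.106, 0.699, 0.106]
contact_force: [-0.1, 0.5, 4.8]
width: 0.0459
```

```bash
python3 -m inch '[[-1,0,0,0,0,0,1],[-1,0,0,0,0,0,1],[-1,0,0,0,0,0,1],[-1,0,0,0,0,0,1],[0,0,0,0,0,0,1]]'
python3 - <<'E'
from h import *
s,r=tool(); print(s["eef_pos"],s["contact_force"],s["width"])
t=dict(np.load("pics/top1.npz"))
def crop(px,ox,oy,k): return np.array(px)/k+[ox,oy]
L=ray(t,crop([(145,107),(283,150),(240,255),(100,215)],155,135,5),.0135)
c=np.array([.5421,.152,0]); ey=np.array([.302,.953,0]); ex=np.array([.953,-.302,0])
print("ledge",[(round(float((p-c)@ex),4),round(float((p-c)@ey),4)) for p in L])
G=ray(t,crop([(310,140),(257,275),(425,180),(370,315)],155,135,5),.024)
print("guides",[(round(float((p-c)@ex),4),round(float((p-c)@ey),4)) for p in G])
E
```

```text
time_s: 8.57
eef_pos: [0.4486, -0.1231, 0.1286]
orientation: [0.7, -0.107, 0.698, 0.106]
contact_force: [0.4, -0.3, -2.7]
width: 0.0461
[ 0.44863752 -0.12310977  0.12857843] [ 0.43893574 -0.33581207 -2.71259304] 0.04611247454632543
ledge [(0.0253, 0.1184), (0.0258, 0.0564), (-0.0218, 0.0561), (-0.0241, 0.1175)]
guides [(0.0308, 0.0435), (-0.0293, 0.0423), (0.0295, -0.0076), (-0.0306, -0.0072)]
```

```bash
python3 -m inch '[[-0.5,0,0,1,0,0,1],[-0.5,0,0,1,0,0,1],[-0.5,0,0,1,0,0,1],[-0.5,0,0,1,0,0,1],[-0.4,0,0,1,0,0,1]]'
python3 -m inch '[[0,0,0,1,0,0,1],[0,0.5,0,0.07,0,0,1],[0,1,0.1,0,0,0,1],[0,1,0.1,0,0,0,1],[0,1,0.1,0,0,0,1]]'
python3 -m inch '[[0,1,0,0,0,0,1],[0,1,0,0,0,0,1],[0,1,0,0,0,0,1],[0,1,0,0,0,0,1],[0,0.6,0,0,0,0,1]]'
python3 -m inch '[[0,0,0,0,0,0,1],[0,0,0,0,0,0,1],[0,0,0,0,0,0,1],[0,0,0,0,0,0,1],[0,0,0,0,0,0,1]]'
python3 - <<'E'
from h import *
d=snap("wrist","w4"); s,r=tool(); print(s["eef_pos"],r.as_matrix().round(4).tolist(), s["contact_force"],s["width"])
f=d["frame"]; cv2.imwrite("pics/w4c.png",cv2.resize(f[20:220,200:440,::-1],None,fx=3,fy=3,interpolation=2))
E
```

```text
time_s: 9.2
eef_pos: [0.4467, -0.1226, 0.1979]
orientation: [0.703, 0.071, 0.704, -0.071]
contact_force: [-0.2, -0.6, -2.4]
width: 0.0459
time_s: 9.82
eef_pos: [0.4869, -0.0244, 0.1973]
orientation: [0.698, 0.107, 0.7, -0.108]
contact_force: [0.4, 0.2, -2.3]
width: 0.0458
time_s: 10.45
eef_pos: [0.5284, 0.1074, 0.1974]
orientation: [0.698, 0.107, 0.7, -0.107]
contact_force: [0.0, 0.3, -1.6]
width: 0.0458
time_s: 11.08
eef_pos: [0.5288, 0.106, 0.1991]
orientation: [0.699, 0.108, 0.699, -0.108]
contact_force: [0.6, -0.1, -1.8]
width: 0.0459
[0.5288267  0.10609113 0.19906755] [[0.0001, 0.3006, 0.9537], [0.0, 0.9537, -0.3006], [-1.0, 0.0001, 0.0001]] [ 0.77394497  0.14428214 -1.55687458] 0.04562524443378443
```

View pics/w4.png

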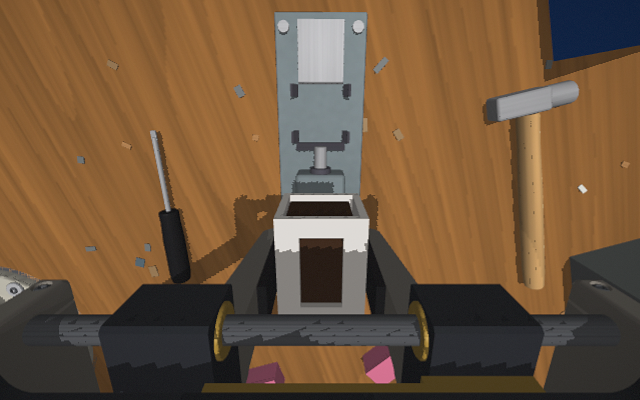

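View pics/w4c.png

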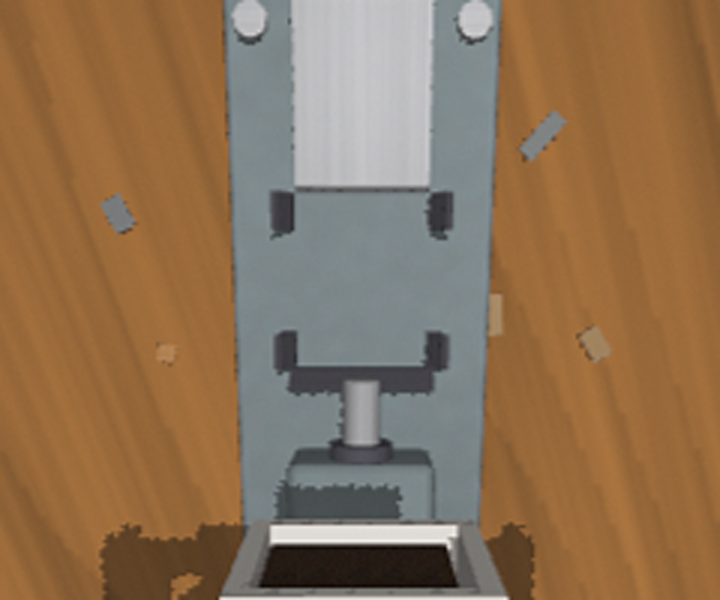

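Run:
```python
from h import *
d=dict(np.load("pics/w4.npz")); s,r=tool(); M=r.as_matrix(); tcp=s["eef_pos"]
def show(n,px,z):
    P=ray(d,np.array(px)/3+[200,20]-.33,z)
    q=(P-tcp)@M
    print(n,P.round(4).tolist(),"tool y,z:",(q[:,1:]*1000).round(1).tolist())
show("ledge near corners x±25,y33",[(292,187),(431,187)],.0135)
show("ledge top @y=0",[(294,0),(431,0)],.0135)
show("guides in upper: x±25.5,y 19..32 ",[(294,192),(294,236),(428,192),(428,236)],.010)
show("guides in lower: y -32..-19",[(297,333),(297,367),(426,333),(426,367)],.010)
show("stop inner floor y-32.5",[(298,367),(426,367)],.010)
show("plate edges x±50",[(227,50),(497,50),(243,500),(480,500)],.010)
show("ram end y-35 z.0315",[(345,380),(379,380)],.0315)
# full frame
def show2(n,px,z):
    P=ray(d,np.array(px),z); q=(P-tcp)@M
    print(n,"tool y,z:",(q[:,1:]*1000).round(1).tolist())
show2("shell top near/front edges at z tcp+36",[(275,196),(367,196)],tcp[2]+.036)
show2("shell top front edge",[(274,219),(369,219)],tcp[2]+.036)
show2("window",[(300,239),(343,239),(343,304),(300,304)],tcp[2]+.036)
show2("plate far",[(276,13),(366,13)],.010)
show2("ledge far",[(298,19),(344,19)],.0135)
```

```text
ledge near corners x±25,y33 [[0.5349, 0.2145, 0.0135], [0.5843, 0.1989, 0.0135]] tool y,z: [[105.2, -26.8], [105.2, 24.9]]
ledge top @y=0 [[0.5555, 0.2727, 0.0135], [0.6016, 0.2582, 0.0135]] tool y,z: [[167.0, -24.7], [166.9, 23.6]]
guides in upper: x±25.5,y 19..32  [[0.5348, 0.2129, 0.01], [0.5297, 0.198, 0.01], [0.583, 0.1977, 0.01], [0.5785, 0.1826, 0.01]] tool y,z: [[103.7, -26.4], [87.9, -26.8], [103.6, 24.1], [87.9, 24.4]]
guides in lower: y -32..-19 [[0.5191, 0.1632, 0.01], [0.5149, 0.1506, 0.01], [0.5676, 0.1479, 0.01], [0.5638, 0.1352, 0.01]] tool y,z: [[51.6, -26.4], [38.3, -26.7], [51.5, 24.4], [38.2, 24.6]]
stop inner floor y-32.5 [[0.5152, 0.1505, 0.01], [0.5638, 0.1352, 0.01]] tool y,z: [[38.3, -26.3], [38.2, 24.6]]
plate edges x±50 [[0.5273, 0.2658, 0.01], [0.6203, 0.2364, 0.01], [0.4758, 0.1054, 0.01], [0.5698, 0.0757, 0.01]] tool y,z: [[151.8, -49.5], [151.7, 48.0], [-16.6, -50.4], [-16.7, 48.2]]
ram end y-35 z.0315 [[0.5328, 0.1426, 0.0315], [0.545, 0.1388, 0.0315]] tool y,z: [[36.0, -7.2], [36.0, 5.6]]
shell top near/front edges at z tcp+36 tool y,z: [[40.4, -21.7], [40.3, 21.5]]
shell top front edge tool y,z: [[28.8, -22.7], [28.8, 23.0]]
window tool y,z: [[18.3, -10.4], [18.2, 10.7], [-19.3, 11.5], [-19.3, -11.2]]
plate far tool y,z: [[174.1, -47.7], [174.0, 47.8]]
ledge far tool y,z: [[167.6, -24.3], [167.5, 24.3]]
```

Run:
```python
import cv2
a=cv2.imread('pics/w4.png')[180:320,230:410]; cv2.imwrite('pics/w4d.png',cv2.resize(a,None,fx=4,fy=4,interpolation=2))
```

```text
(no output)
```

View pics/w4d.png

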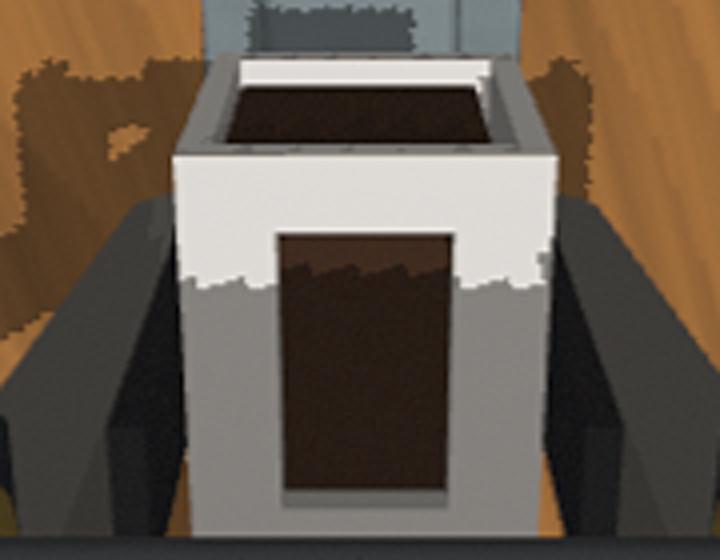

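```bash
python3 -m inch '[[0,1,-0.03,0,0,0,1],[0,1,0,0,0,0,1],[0,0.4,0,0,0,0,1],[1,0,0,0,0,0,1],[1,0,0,0,0,0,1]]'
python3 -m inch '[[1,0,0,0,0,0,1],[1,0,0,0,0,0,1],[0.3,0,0,0,0,0,1],[0,0,0,0,0,0,1],[0,0,0,0,0,0,1]]'
python3 - <<'E'
from h import *
d=snap("wrist","w5"); s,r=tool(); print(s["eef_pos"],r.as_matrix().round(4).tolist(), s["contact_force"],s["width"])
f=d["frame"]; cv2.imwrite("pics/w5c.png",cv2.resize(f[80:300,200:440,::-1],None,fx=3,fy=2.7,interpolation=2))
d=snap("scene","s5"); cv2.imwrite("pics/s5c.png",cv2.resize(d["frame"][120:250,320:480,::-1],None,fx=4.5,fy=4.5,interpolation=2))
E
```

```text
time_s: 11.75
eef_pos: [0.5497, 0.1751, 0.1385]
orientation: [0.699, 0.107, 0.699, -0.107]
contact_force: [-0.2, -0.5, -2.2]
width: 0.0457
time_s: 12.38
eef_pos: [0.5505, 0.1755, 0.0712]
orientation: [0.699, 0.108, 0.698, -0.107]
contact_force: [-0.1, -0.1, -1.3]
width: 0.0456
[0.55046383 0.1754774  0.07122808] [[0.0019, 0.3003, 0.9538], [0.0006, 0.9539, -0.3003], [-1.0, 0.0011, 0.0016]] [ 0.30195358 -0.09882873 -0.22662854] 0.04611655794353432
```

View pics/w5.png

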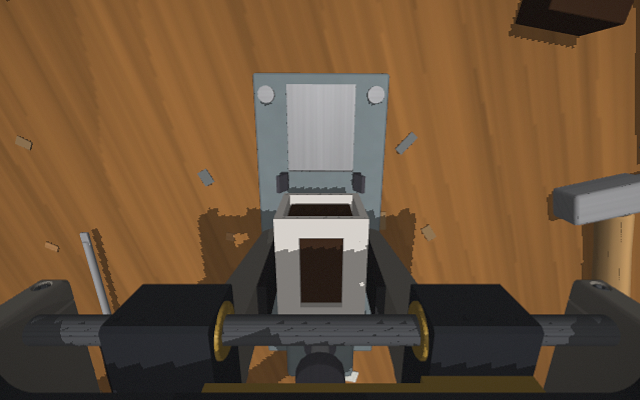

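View pics/s5c.png

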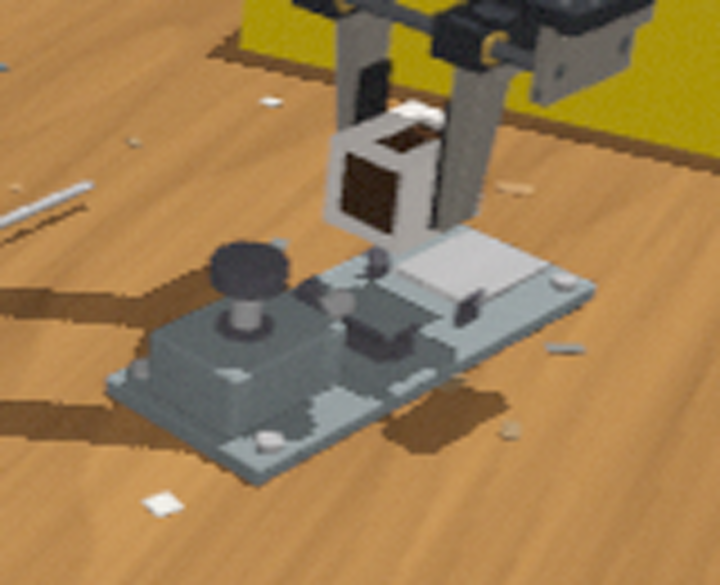

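Run:
```python
from h import *
d=dict(np.load("pics/w5.npz"));a=d["frame"][60:220,240:400,::-1]; cv2.imwrite('pics/w5c.png',cv2.resize(a,None,fx=3.75,fy=3.75,interpolation=2))
```

```text
(no output)
```

View pics/w5c.png

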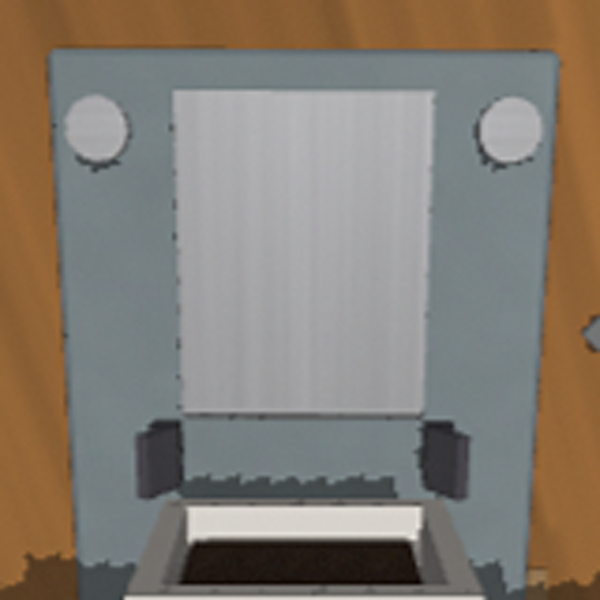

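Run:
```python
from h import *
d=dict(np.load("pics/w5.npz")); s,r=tool(); M=r.as_matrix(); tcp=s["eef_pos"];print(tcp)
def show(n,px,z):
    P=ray(d,np.array(px)/3.75+[240,60]-.3,z); q=(P-tcp)@M
    print(n,"tool y,z:",(q[:,1:]*1000).round(1).tolist(), (q[:,1:].mean(0)*1000).round(1))
show("ledge near y33",[(183,414),(424,414)],.0135)
show("ledge far y97",[(173,90),(435,90)],.0135)
show("guides inner bottom x±25.5",[(182,480),(421,480)],.010)
show("plate far y103 x±50",[(50,52),(559,55)],.010)
show("plate low",[(75,500),(530,500)],.010)
show("shell top front outer",[(128,597),(484,597)],tcp[2]+.036)
show("shell bottom front outer?",[(186,503),(423,503)],tcp[2]+.036-.044+.0045)
```

```text
[0.55043494 0.17550505 0.07121468]
ledge near y33 tool y,z: [[32.5, -25.4], [32.5, 24.6]] [32.5 -0.4]
ledge far y97 tool y,z: [[95.6, -25.3], [95.6, 24.8]] [95.6 -0.2]
guides inner bottom x±25.5 tool y,z: [[17.4, -26.5], [17.3, 24.8]] [17.3 -0.8]
plate far y103 x±50 tool y,z: [[102.7, -49.1], [102.1, 48.8]] [ 1.024e+02 -1.000e-01]
plate low tool y,z: [[12.9, -49.7], [12.8, 48.4]] [12.9 -0.6]
shell top front outer tool y,z: [[28.9, -22.8], [28.9, 22.9]] [28.9  0.1]
shell bottom front outer? tool y,z: [[29.6, -19.3], [29.6, 19.0]] [29.6 -0.2]
```

```bash
python3 -m inch '[[0.7,0,-0.015,0,0,0,1],[0.5,0,0,0,0,0,1],[0.25,0,0,0,0,0,1],[0.1,0,0,0,0,0,1],[0.05,0,0,0,0,0,1]]'
```

```text
time_s: 13.1
eef_pos: [0.5494, 0.1755, 0.0221]
orientation: [0.699, 0.108, 0.699, -0.107]
contact_force: [-0.7, 0.8, -1.8]
width: 0.0457
```

```bash
python3 -m inch '[[0.05,0,0,0,0,0,1],[0.04,0,0,0,0,0,1],[0.03,0,0,0,0,0,1],[0.02,0,0,0,0,0,1],[0,0,0,0,0,0,1]]'
```

```text
time_s: 13.72
eef_pos: [0.5491, 0.1754, 0.0178]
orientation: [0.699, 0.107, 0.699, -0.107]
contact_force: [0.4, 0.2, -1.3]
width: 0.0461
```

```bash
python3 -m inch '[[0.02,0,0,0,0,0,1],[0,0,0,0,0,0,1],[0.02,0,0,0,0,0,1],[0,0,0,0,0,0,1],[0,0,0,0,0,0,1]]'
```

```text
time_s: 14.35
eef_pos: [0.5492, 0.1754, 0.0173]
orientation: [0.699, 0.107, 0.699, -0.107]
contact_force: [-2.8, -1.0, 9.6]
width: 0.0459
```

```bash
python3 -m inch '[[-0.01,0,0,0,0,0,-0.1],[0,0,0,0,0,0,-0.3],[0,0,0,0,0,0,-0.4],[0,0,0,0,0,0,-0.4],[0,0,0,0,0,0,-0.4]]'
python3 - <<'E'
from h import *
d=snap("wrist","w6"); s,r=tool(); print(s["eef_pos"], s["contact_force"],s["width"])
a=d["frame"][60:300,220:420,::-1]; cv2.imwrite('pics/w6c.png',cv2.resize(a,None,fx=2.5,fy=2.5,interpolation=2))
d=snap("scene","s6"); cv2.imwrite("pics/s6c.png",cv2.resize(d["frame"][120:250,320:480,::-1],None,fx=4.5,fy=4.5,interpolation=2))
E
```

```text
time_s: 14.98
eef_pos: [0.5492, 0.1754, 0.0168]
orientation: [0.699, 0.107, 0.699, -0.107]
contact_force: [0.4, 0.3, -0.1]
width: 0.0643
[0.54915574 0.17539757 0.01682657] [-0.16136052 -0.27567925  0.85329224] 0.06443095444360844
```

View pics/w6c.png

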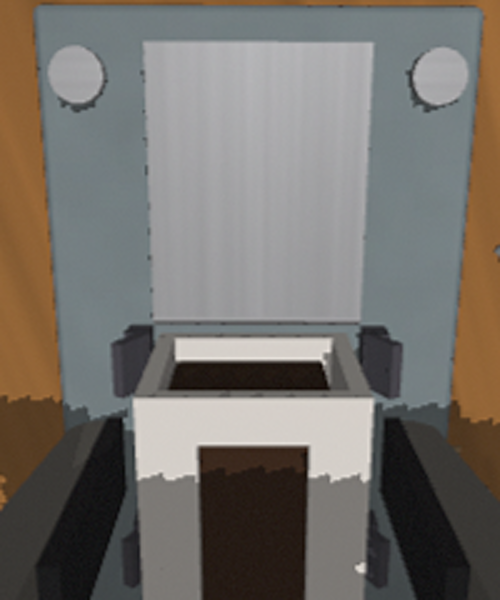

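View pics/s6c.png

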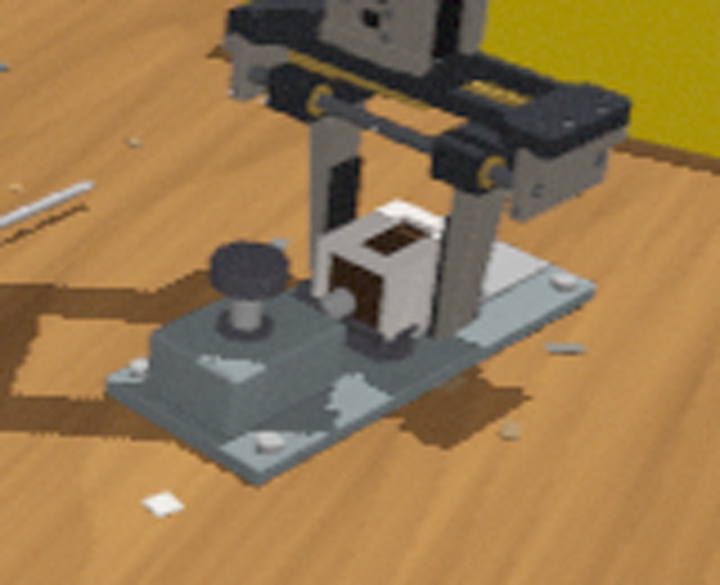

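```bash
python3 -m inch '[[-0.3,0,0,0,0,0,-0.4],[-0.8,0,0,0,0,0,-0.4],[-1,0,0,0,0,0,-0.4],[-1,0,0,0,0,0,-0.4],[-1,0,0,0,0,0,0]]' 
python3 -m inch '[[-0.2,-0.53,0,0,0,0,1],[0,-1,0,0,0,0,1],[0,-1,0,0,0,0,1],[0,-1,0,0,0,0,1],[0,0,0,0,0,0,1]]' 40
python3 - <<'E'
from h import *
s,r=tool(); M=r.as_matrix(); tcp=s["eef_pos"]; print(tcp, M.round(4).tolist(),s["contact_force"],s["width"],s["time_s"])
ey=np.array([.302,.953,0]); n=np.array([.5492,.1754,.01])-.0007*ey; col=n-.105*ey; print("col",col, (col-tcp)@M)
d=snap("wrist","w7"); 
sc=snap("scene","s7"); cv2.imwrite("pics/s7c.png",cv2.resize(sc["frame"][100:250,310:490,::-1],None,fx=4,fy=4,interpolation=2))
t=snap("top","t7"); cv2.imwrite("pics/t7c.png",cv2.resize(t["frame"][135:240,155:310,::-1],None,fx=5,fy=5,interpolation=2))
t1=dict(np.load("pics/top1.npz"));s1=dict(np.load("pics/scene1.npz"))
# head centre + height fit from both first views: top face centre
for z in (.088,.092,.096,.100): print(z, ray(t1,[(266.2,188.5)],z)[0], proj(s1,[np.r_[col[:2],z]]), proj(t1,[np.r_[col[:2],z]]))
E
```

```text
time_s: 15.7
eef_pos: [0.5492, 0.1754, 0.1416]
orientation: [0.699, 0.108, 0.699, -0.107]
contact_force: [0.6, 0.4, 0.8]
width: 0.0562
time_s: 16.32
eef_pos: [0.5157, 0.0723, 0.1451]
orientation: [0.698, 0.108, 0.699, -0.109]
contact_force: [-0.5, 0.1, -0.7]
width: 0.0063
[0.51567955 0.0722716  0.14505086] [[-0.002, 0.3025, 0.9532], [-0.0006, 0.9532, -0.3025], [-1.0, -0.0012, -0.0017]] [-0.48330829  0.05954309 -0.74471061] 0.0063497596055385845 16.325
col [0.5172786 0.0746679 0.01     ] [0.13504598 0.00292435 0.00103246]
0.088 [0.51356944 0.07085258 0.088     ] [[374.25376378 173.98122115]] [[264.25048936 186.56202411]]
0.092 [0.51244895 0.07024718 0.092     ] [[374.38811296 172.20274749]] [[263.94351029 185.96752138]]
0.096 [0.51132846 0.06964177 0.096     ] [[374.52315402 170.41456638]] [[263.63349036 185.36712772]]
0.1 [0.51020797 0.06903637 0.1       ] [[374.65889198 168.61660243]] [[263.32038419 184.76075519]]
```

View pics/s7c.png

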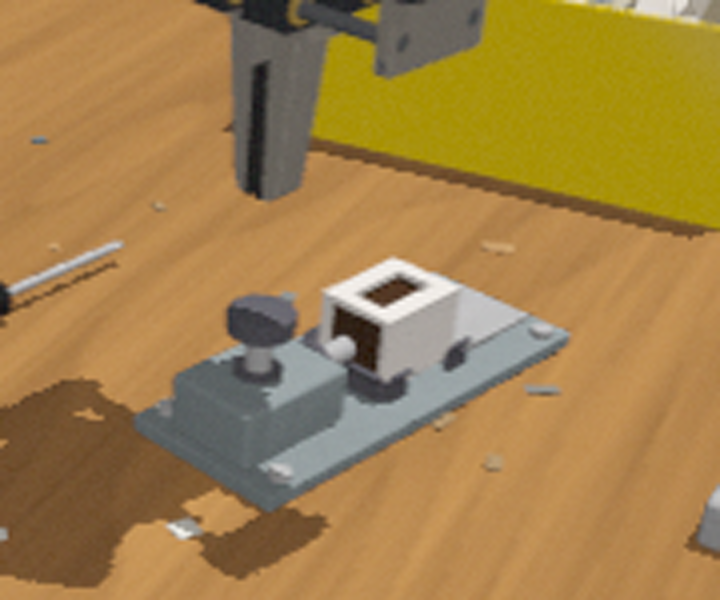

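View pics/w7.png

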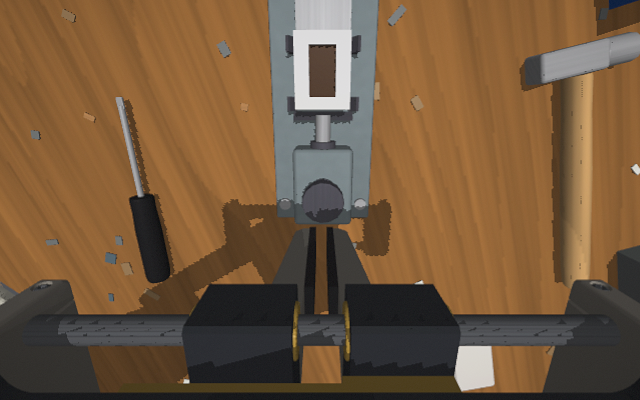

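Run:
```python
from h import *
d=dict(np.load("pics/w7.npz")); s,r=tool(); M=r.as_matrix(); tcp=s["eef_pos"]; print(tcp,s["time_s"],s["width"])
for z in (.078,.082,.086,.09): print(z,((ray(d,[(323,200)],z)-tcp)@M*1000).round(1))
a=d["frame"][20:240,250:400,::-1]; cv2.imwrite('pics/w7c.png',cv2.resize(a,None,fx=2.7,fy=2.7,interpolation=2))
a=d["frame"][140:240,270:370,::-1]; cv2.imwrite('pics/w7d.png',cv2.resize(a,None,fx=6,fy=6,interpolation=2))
```

```text
[0.51730668 0.07448536 0.14556287] 16.475 0.0007541879069978371
0.078 [[67.6  2.4  0.6]]
0.082 [[63.6  3.7  0.5]]
0.086 [[59.6  5.   0.5]]
0.09 [[55.6  6.3  0.5]]
```

View pics/w7d.png

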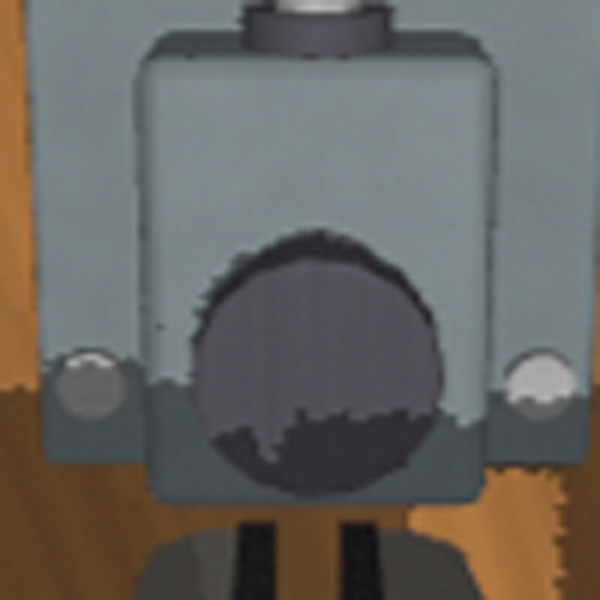

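```bash
python3 -m inch '[[0.7,0,0,0,0,0,1],[0.5,0,0,0,0,0,1],[0.3,0,0,0,0,0,1],[0,0,0,0,0,0,1],[0,0,0,0,0,0,1]]'
python3 -m inch '[[0.1,0,0,0,0,0,1],[0.1,0,0,0,0,0,1],[0,0,0,0,0,0,1],[0,0,0,0,0,0,1],[0,0,0,0,0,0,1]]'
```

```text
time_s: 17.1
eef_pos: [0.5177, 0.0745, 0.1012]
orientation: [0.699, 0.107, 0.699, -0.107]
contact_force: [-0.1, 0.1, -0.4]
width: 0.0002
time_s: 17.73
eef_pos: [0.5174, 0.0744, 0.095]
orientation: [0.699, 0.107, 0.699, -0.107]
contact_force: [-0.9, -0.1, -1.3]
width: 0.0006
```

```bash
python3 -m inch '[[0.1,0,0,0,0,0,1],[0.1,0,0,0,0,0,1],[0,0,0,0,0,0,1],[0,0,0,0,0,0,1],[0,0,0,0,0,0,1]]'
python3 -m inch '[[0.1,0,0,0,0,0,1],[0.1,0,0,0,0,0,1],[0,0,0,0,0,0,1],[0,0,0,0,0,0,1],[0,0,0,0,0,0,1]]'
```

```text
time_s: 18.35
eef_pos: [0.5174, 0.0744, 0.0889]
orientation: [0.699, 0.107, 0.699, -0.107]
contact_force: [0.3, 0.6, 0.2]
width: 0.0004
time_s: 18.98
eef_pos: [0.5174, 0.0744, 0.0829]
orientation: [0.699, 0.107, 0.699, -0.107]
contact_force: [-0.6, 0.2, -0.1]
width: 0.0001
```

```bash
python3 -m inch '[[0.1,0,0,0,0,0,1],[0,0,0,0,0,0,1],[0,0,0,0,0,0,1],[0,0,0,0,0,0,1],[0,0,0,0,0,0,1]]'
python3 - <<'E'
from h import *
s,r=tool(); print(s["eef_pos"],s["contact_force"])
sc=snap("scene","s8"); cv2.imwrite("pics/s8c.png",cv2.resize(sc["frame"][100:250,310:490,::-1],None,fx=4,fy=4,interpolation=2))
E
```

```text
time_s: 19.6
eef_pos: [0.5174, 0.0744, 0.08]
orientation: [0.699, 0.107, 0.699, -0.107]
contact_force: [0.5, -0.4, 0.0]
width: 0.0005
[0.51742867 0.07440818 0.07995407] [ 0.51067547 -0.40621828  0.0461449 ]
```

View pics/s8c.png

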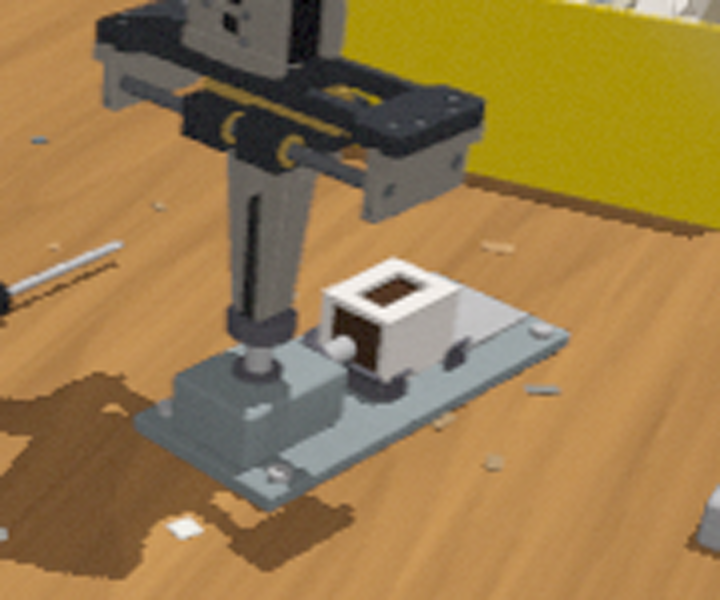

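```bash
python3 -m inch '[[0.05,0,0,0,0,0,1],[0.05,0,0,0,0,0,1],[0,0,0,0,0,0,1],[0,0,0,0,0,0,1],[0,0,0,0,0,0,1]]'
python3 -m inch '[[0.05,0,0,0,0,0,1],[0.05,0,0,0,0,0,1],[0,0,0,0,0,0,1],[0,0,0,0,0,0,1],[0,0,0,0,0,0,1]]'
```

```text
time_s: 20.27
eef_pos: [0.5174, 0.0744, 0.0769]
orientation: [0.699, 0.107, 0.699, -0.107]
contact_force: [0.9, 0.6, 1.5]
width: 0.0007
time_s: 20.9
eef_pos: [0.5174, 0.0744, 0.0739]
orientation: [0.699, 0.107, 0.699, -0.107]
contact_force: [-0.5, 0.4, 1.8]
width: 0.0002
```

```bash
python3 -m inch '[[0.05,0,0,0,0,0,1],[0.05,0,0,0,0,0,1],[0,0,0,0,0,0,1],[0,0,0,0,0,0,1],[0,0,0,0,0,0,1]]'
python3 -m inch '[[0.05,0,0,0,0,0,1],[0.05,0,0,0,0,0,1],[0,0,0,0,0,0,1],[0,0,0,0,0,0,1],[0,0,0,0,0,0,1]]'
```

```text
time_s: 21.52
eef_pos: [0.5174, 0.0744, 0.0709]
orientation: [0.699, 0.107, 0.699, -0.107]
contact_force: [0.6, 0.4, 2.8]
width: 0.0003
time_s: 22.15
eef_pos: [0.5175, 0.0744, 0.068]
orientation: [0.699, 0.107, 0.699, -0.107]
contact_force: [-0.0, -0.2, 3.8]
width: 0.0007
```

```bash
python3 -m inch '[[0.03,0,0,0,0,0,1],[0.03,0,0,0,0,0,1],[0,0,0,0,0,0,1],[0,0,0,0,0,0,1],[0,0,0,0,0,0,1]]'
python3 -m inch '[[0.03,0,0,0,0,0,1],[0,0,0,0,0,0,1],[0,0,0,0,0,0,1],[0,0,0,0,0,0,1],[0,0,0,0,0,0,1]]'
```

```text
time_s: 22.78
eef_pos: [0.5175, 0.0744, 0.0662]
orientation: [0.699, 0.107, 0.699, -0.107]
contact_force: [0.5, -0.4, 6.2]
width: 0.0006
time_s: 23.4
eef_pos: [0.5175, 0.0744, 0.0653]
orientation: [0.699, 0.107, 0.699, -0.107]
contact_force: [-0.5, -0.8, 5.5]
width: 0.0004
```

```bash
python3 -m inch '[[0.03,0,0,0,0,0,1],[0.03,0,0,0,0,0,1],[0,0,0,0,0,0,1],[0,0,0,0,0,0,1],[0,0,0,0,0,0,1]]'
python3 -m inch '[[0.03,0,0,0,0,0,1],[0.03,0,0,0,0,0,1],[0,0,0,0,0,0,1],[0,0,0,0,0,0,1],[0,0,0,0,0,0,1]]'
```

```text
time_s: 24.02
eef_pos: [0.5176, 0.0744, 0.0636]
orientation: [0.699, 0.107, 0.699, -0.107]
contact_force: [1.2, -1.0, 7.8]
width: 0.0006
time_s: 24.65
eef_pos: [0.5177, 0.0744, 0.0621]
orientation: [0.699, 0.108, 0.699, -0.107]
contact_force: [-0.1, -0.3, 9.6]
width: 0.0003
```

```bash
python3 -m inch '[[0.03,0,0,0,0,0,1],[0.03,0,0,0,0,0,1],[0,0,0,0,0,0,1],[0,0,0,0,0,0,1],[0,0,0,0,0,0,1]]'
python3 - <<'E'
from h import *
s,r=tool(); print(s["eef_pos"],s["contact_force"])
sc=snap("scene","s9"); cv2.imwrite("pics/s9c.png",cv2.resize(sc["frame"][100:250,310:490,::-1],None,fx=4,fy=4,interpolation=2))
s,r=tool(); print(s["eef_pos"],s["contact_force"])
E
```

```text
time_s: 25.28
eef_pos: [0.5181, 0.0745, 0.0609]
orientation: [0.699, 0.108, 0.698, -0.107]
contact_force: [-1.0, 0.1, 16.8]
width: 0.0004
[0.51809713 0.07449882 0.06090349] [-1.04242527  0.13139015 16.84384662]
[0.51806135 0.07448169 0.06089135] [-1.65826525 -0.27015062 16.79782884]
```

View pics/s9c.png

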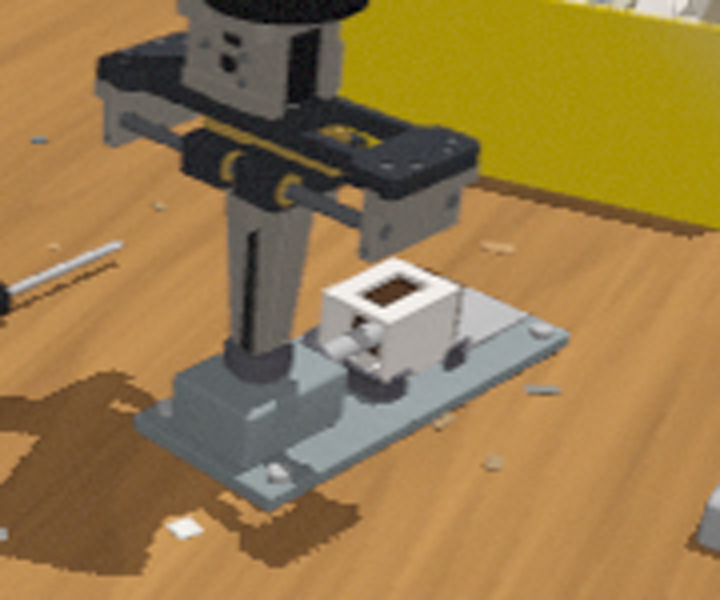

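```bash
python3 -m inch '[[0,0,0,0,0,0,1],[0,0,0,0,0,0,1],[0,0,0,0,0,0,1],[0,0,0,0,0,0,1],[0,0,0,0,0,0,1]]'
python3 - <<'E'
from h import *
d=snap("wrist","w10"); s,r=tool(); print(s["eef_pos"], s["contact_force"],s["time_s"])
a=d["frame"][0:240,220:420,::-1]; cv2.imwrite('pics/w10c.png',cv2.resize(a,None,fx=2.5,fy=2.5,interpolation=2))
E
```

```text
time_s: 25.95
eef_pos: [0.5181, 0.0745, 0.0609]
orientation: [0.699, 0.108, 0.698, -0.107]
contact_force: [-1.6, -0.1, 17.7]
width: 0.0008
[0.51808565 0.07449509 0.06090999] [-2.45831083 -0.6869099  17.09460232] 26.0
```

View pics/w10c.png

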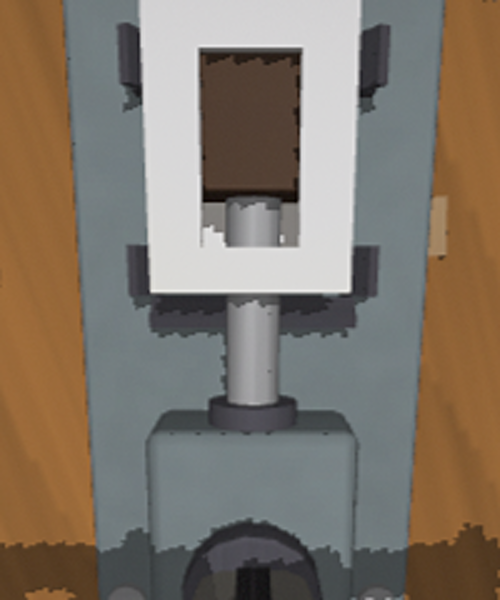

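```bash
python3 -m inch '[[-0.1,0,0,0,0,0,1],[-0.1,0,0,0,0,0,1],[-0.1,0,0,0,0,0,1],[-0.1,0,0,0,0,0,1],[-0.1,0,0,0,0,0,1]]'
python3 -m inch '[[-0.2,0,0,0,0,0,1],[-0.3,0,0,0,0,0,1],[-0.6,0,0,0,0,0,1],[-1,0,0,0,0,0,1],[-1,0,0,0,0,0,1]]'
python3 -m inch '[[-0.5,-0.5,0,0,0,0,1],[0,-1,0,0,0,0,1],[0,-0.5,0,0,0,0,1],[0,0,0,0,0,0,1],[0,0,0,0,0,0,1]]'
python3 - <<'E'
from h import *
d=snap("wrist","w11"); s,r=tool(); print(s["eef_pos"], s["contact_force"],s["time_s"])
a=d["frame"][0:240,220:420,::-1]; cv2.imwrite('pics/w11c.png',cv2.resize(a,None,fx=2.5,fy=2.5,interpolation=2))
sc=snap("scene","s11"); cv2.imwrite("pics/s11c.png",cv2.resize(sc["frame"][100:250,310:490,::-1],None,fx=4,fy=4,interpolation=2))
t=snap("top","t11")
a=cv2.absdiff(t["frame"],np.load("pics/top1.npz")["frame"]); print([a[137:166,379:422].mean(),a[205:235,440:472].mean()])
E
```

```text
time_s: 26.62
eef_pos: [0.5173, 0.0744, 0.0748]
orientation: [0.699, 0.107, 0.699, -0.107]
contact_force: [0.9, -0.2, 2.1]
width: 0.0005
time_s: 27.25
eef_pos: [0.5168, 0.0743, 0.1688]
orientation: [0.699, 0.107, 0.699, -0.108]
contact_force: [0.0, -0.2, -0.1]
width: 0.0005
time_s: 27.88
eef_pos: [0.4994, 0.0174, 0.1825]
orientation: [0.699, 0.108, 0.699, -0.108]
contact_force: [-1.4, 0.6, 0.1]
width: 0.0002
[0.49946171 0.01755945 0.18254273] [ 0.32001796  0.48135214 -0.03476569] 27.925
[np.float64(9.796311146752206), np.float64(10.124652777777778)]
```

View pics/w11c.png

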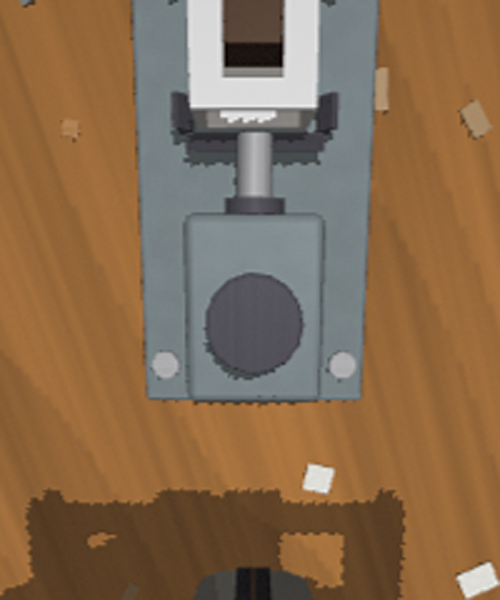

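View pics/s11c.png

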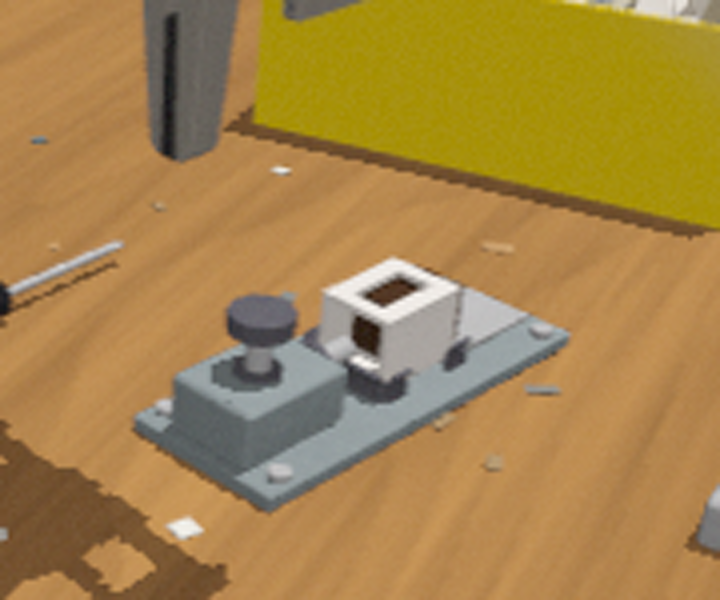

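View pics/t11.png

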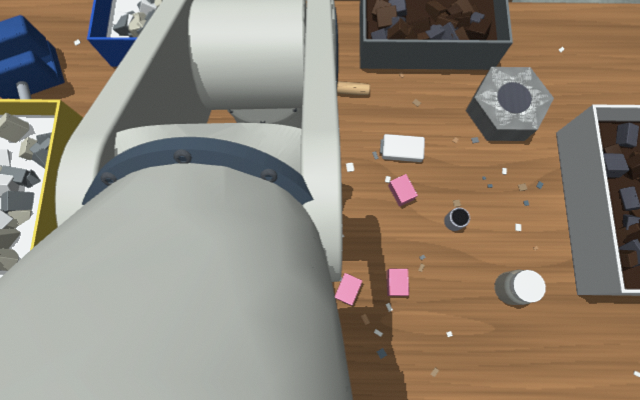

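```bash
python3 -m inch '[[0,1,0,0,0,0,1],[0,1,0,0,0,0,1],[0,1,0,0,0,0,1],[0,0.7,0,0,0,0,1],[0,0,0,0,0,0,1]]'
python3 - <<'E'
from h import *
d=snap("wrist","w12"); s,r=tool(); print(s["eef_pos"], s["contact_force"],s["time_s"])
a=d["frame"][0:240,220:420,::-1]; cv2.imwrite('pics/w12c.png',cv2.resize(a,None,fx=2.5,fy=2.5,interpolation=2))
a=np.load("pics/top1.npz")["frame"]; b=np.load("pics/t11.npz")["frame"]
for n,(y0,y1,x0,x1) in dict(case=(130,172,372,430),can=(200,240,435,477)).items():
    g=[cv2.cvtColor(q[y0:y1,x0:x1],6+1).astype(np.float32) for q in (a,b)]
    print(n,cv2.phaseCorrelate(g[0],g[1],cv2.createHanningWindow((x1-x0,y1-y0),cv2.CV_32F)))
E
```

```text
time_s: 28.65
eef_pos: [0.5329, 0.1243, 0.1826]
orientation: [0.699, 0.107, 0.699, -0.107]
contact_force: [0.2, -0.2, 0.4]
width: 0.0003
[0.53251446 0.1233485  0.18251393] [-0.63986685 -0.41173723  0.14751872] 28.7
case ((0.1300659513929645, 0.40554533429106243), 1.0104907762562787)
can ((0.4917170287067876, -0.02023402945934194), 0.9958408239152696)
```

View pics/w12c.png

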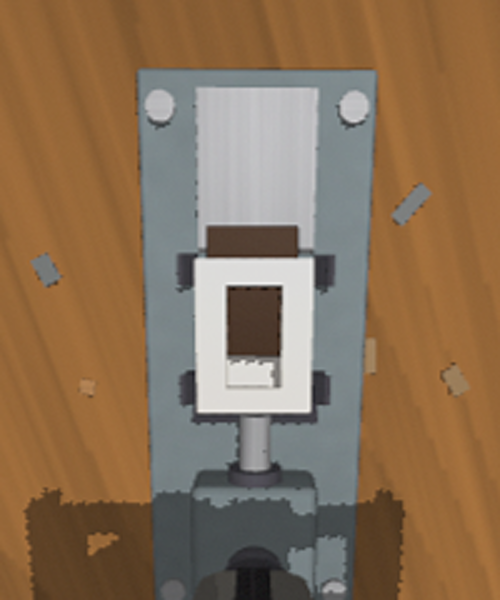

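```bash
python3 -c "
from cell import job; print(job.close_job())"
```

```text
the job is handed in; nothing more can be done
None
```

I set the windowed shell, with its core inside, into the press nest and let go. It sits on the nest floor: contact came at tool height 17.3 mm, against 17.4 mm expected.

With the closed gripper I pushed the plunger past the soft first stop to the firm second stop. I held it there for about 0.7 s at 17–18 N, the highest reading during the press. I then let the plunger rise and moved the arm clear.

**Last checks before handing in, at 28.7 s:**
- **Core:** the wrist picture shows it sticking out about 12 mm onto the ledge, which is about 17 mm of travel.
- **Press:** in the scene camera the plunger head is back where it was before the push, and in the wrist camera the ram is back out of the shell.
- **Bystanders:** the flat case and the round can show shifts of at most 0.5 pixel, about 1 mm. I take that as picture noise, because the arm never came near either of them.
- **Robot:** it was touching nothing, with wrist force at about 0 N.

No check failed. Two things were less exact:
- The first touch on the plunger head showed only weakly above the force noise, so I judged the second stop by the force jump from 9.6 to 16.8 N over about 1.2 mm.
- The scene and top cameras disagreed by about 5 mm on where the press is, so I placed the shell from the wrist camera.

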